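# Lock the decorating wheel with its index pin

### The arm

A 7-joint arm with a two-finger parallel gripper is mounted at the origin on the work surface; the furniture and walls round the work are solid. World frame = base frame: x ahead of the robot, y to its left, z up, the work surface at z = 0. Lengths are in m, angles in rad, forces in N, time in s.
With the tool pointing down it reaches from about 0.425 to 0.875 m from the base axis. Payload 4.7 kg.
Tool frame: the origin (TCP) lies midway between the tips of the shut fingers; the grasp point (between the pads) lies 19 mm behind it; y points along the fingers, z is the direction in which the jaws open and shut, and the axes are right-handed (so a half turn about y gives the same grasp; the last joint's range is limited). The gripper opens to 87 mm and grips with 3 to 60 N. Pads are 19 mm wide; open, the fingers measure 117 mm over their backs; the gripper's body (75 mm by 190 mm) begins 51 mm behind the grasp point.
Start: joints at [-1.153, 0.321, -0.07, 1.45, 0.023, 1.371, -0.057], TCP at [0.255, 0.598, 0.223] pointing down, gripper open.
Joint ranges: [-2.86, 2.86], [-0.3, 2.09], [-1.38, 1.24], [0.06, 2.45], [-1.56, 4.7], [0.09, 2.05], [-2.69, 2.69]. Speed limits (rad/s): [2.57, 2.57, 3.14, 3.14, 3.14, 3.14, 3.14].

### API

Orientations are given as a rotation vector (axis times angle).
In Python, from bench import ctrl gives the robot as it stands.
- The arm moves only by the tool play_rows, never from a script. Its arguments are lists of equal length, an entry for each row: "translation": the shift along the tool's x, y, z in mm, a list of three; "turn": the turn, a rotation vector about the tool's x, y, z in rad, a list of three; "fingers": the opening, from -1 (shut) to 1 (fully open), so that 0 is half open. In form: {"translation": [[dx, dy, dz], ...], "turn": [[wx, wy, wz], ...], "fingers": [fingers, ...]}. A call has exactly 10 rows; each row shifts and turns the commanded pose from where the row before left it, along the tool's axes as they then stand; what a row does not reach is not made up. A row lasts 1/12 s, in which the tool goes at most 41.7 mm and 7.16 degrees, less where a joint would pass 70% of its speed; a pose out of reach is approached as far as the arm can. A call with a gripper value outside its range is refused whole. The fingers move at their own pace and stop on an object; "grip_force" is the grip in N (left out, the last holds). Time passes only in rows, so rows that do not move let the fingers close, or fill a call up. It gives the time, the measured TCP pose, the force and the opening at its end, in the units of the state.
- ctrl.get_state(): the state, without advancing time (a new reading comes with each control period).
- ctrl.get_image(name): name is "side" or "top"; returns the picture (420x560x3 uint8, blue, green, red); there is no depth.
- ctrl.camera_info(name): a dict with "camera_matrix" (3x3 intrinsics, pixels), "k1" (the pictures are not rectified: a ray, as slopes to the right and down, at radius r is drawn at 1 + k1 r^2 times it, then the intrinsics apply), "R" (3x3) and "t" (3): a world point X has camera coordinates R X + t. Camera axes: x right, y down, z forward; pixel columns grow to the right and rows downward; lengths in m; the calibration is good to about 2 mm. A picture is of the moment at which its call begins. camera_info takes no time and is no camera call.
- ctrl.close_job(): hands the job in, once; it reports no verdict.
The state is a dict: "time": time; "joint_positions": joint angles; "qd": joint speeds; "joint_torque": joint torques, N m; "position": TCP position; "tool_rot": TCP orientation; "ft_force": force on the tool from outside, world axes, zero at the start; "torque": the same for the moment, N m; "grip_width": opening from 0.0 (shut) to 1.0 (fully open).
Only numpy, scipy, OpenCV 4.12 (cv2) and the standard library are available. Lean on these libraries where they do the work, as an engineer would, in place of code of your own. Each camera call takes 0.05 s, during which the arm holds its last target.

### The job

The bowl on the decorating wheel is about to be painted in eight panels, so lock the wheel: take the black-knobbed index pin out of its wooden block, put it through the brass guide bush in the wheel head and, pressing lightly, turn the wheel with it until you feel the tip find one of the index holes hidden underneath; then press the pin fully home until its collar sits flat on the wheel, and let go. Do not force the pin, and leave the bowl and the glaze jars standing where they are (the bowl may turn with the wheel).

Things in the scene. Friction and masses are not known exactly. Their poses are not given: they have to be found in the camera images.
- pin_knob (a point): Centre of the index pin's knob, z up along the pin. At the start the pin stands upright in a hole of its wooden block (52 mm tall): black fluted knob 23 mm across, 32 mm tall, this point half-way up; under it a steel collar 26 mm across, 4 mm thick, its flat underside 26 mm below this point and on the block; then a straight steel shank 10 mm across, 44 mm long. About 80 g.
- pin_tip (a point): The end of the same pin's shank, on its axis, 70 mm below the knob's centre and 44 mm below the collar's underside; the last 3.5 mm are coned down to 5 mm across.
- guide_bush (a point): Mouth of the brass guide bush in the top of the wheel head, red line beside it: an upright round through hole 12 mm wide, 16 mm deep, 80 mm from the wheel's axis; turns with the wheel; z up. A spring ball in it grips the pin's shank: it does not drop by its own weight and takes a push of a few newtons. The pin can pass straight down through it to the hidden plate 28 mm below this mouth.
- wheel_center (a point): Centre of the top of the aluminium wheel head (80 mm over the table), on its upright axis. The head is a flat disc 220 mm across and turns freely both ways without end, with about 1 N of friction at the bush. Turning it by up to 45 degrees either way brings the bush over an index hole.
- wheel_base: Whole decorating wheel, fixed to the table. Under the turning head, out of sight, a flat clamped steel plate lies 28 mm below the head's top, with eight index holes, 12 mm wide, 22 mm deep, every 45 degrees on an 80 mm radius; where they stand is unknown, never under the bush at the start. Foot 180 mm across; origin on the axis at table height; its yaw says nothing about the holes.
- bowl_center (a point): Small terracotta bowl, 88 mm across the rim and 46 mm tall, standing loose at the middle of the wheel head; this point is half-way up its axis. It turns with the wheel.
- jar_cobalt: Bystander: blue glaze jar with a black lid, 61 mm across, 75 mm tall, loose on the table. Origin under its centre.
- jar_iron: Bystander: brown glaze jar with a red lid, 53 mm across, 70 mm tall, loose on the table. Origin under its centre.
Not all that is in view belongs to the job. Of the things shaped like the part that bears bowl_center, the terracotta one is meant.

How it is judged:
On the way, in this order (a step that is already met when the one before it is completed fails the run):
1. the pin is threaded into the guide bush of the wheel head, upright (z of pin_tip in the frame of guide_bush below -0.012 m and horizontal distance between pin_tip and guide_bush below 0.004 m), for 0.1 s.
2. the pin is fully home in an index hole, its collar on the wheel head (z of pin_tip in the frame of guide_bush below -0.0415 m and horizontal distance between pin_tip and guide_bush below 0.004 m), for 0.2 s.
At the end, for the whole second after the job is handed in: The pin stands upright in the guide bush and in an index hole, its collar down on the wheel head to within 2.5 mm, let go; the bowl stands upright on the wheel, its middle within 30 mm of the wheel's axis (all of step 2 and angle between pin_tip's own z axis and vertical below 0.12 rad and horizontal distance between bowl_center and wheel_center below 0.03 m and angle between bowl_center's own z axis and vertical below 0.2 rad); the robot touches nothing.
It fails at once if the pin is forced: pushed against the wheel with more than 50 N (contact force between index_pin and wheel_base above 50 N).
It fails at once if the bowl is tipped or pushed off the middle of the wheel (over 30 mm) (horizontal distance between bowl_center and wheel_center above 0.03 m or angle between bowl_center's own z axis and vertical above 0.4 rad).
It fails at once if a glaze jar is moved by more than 30 mm (distance of any of jar_cobalt, jar_iron from where it was at the start of the episode above 0.03 m).
It also fails if it takes over 54 s, if anything falls off the work surface, if the arm or the gripper's body presses on something with over 40 N, if the wrist force passes 120 N, or if a joint passes its speed limit or range.

## Working session

There is one attempt and no reset: what is moved stays moved. The work goes in short steps, Python scripts to look and compute and a tool call to move; the robot and the scene stay as the last step left them, time stands still between calls to the robot, and variables do not carry over. Pictures are saved under pics/ and viewed, and the job is handed in when it is done.

Besides the shell and the picture viewer there is one more tool, called after "Call:" as name(argument=value, ...), one argument or row to a line, values as JSON. play_rows: Moves the arm, as the interface text tells. Its arguments: {"type":"object","properties":{"translation":{"type":"array"},"turn":{"type":"array"},"fingers":{"type":"array"},"grip_force":{"type":"number"}},"required":["translation","turn","fingers"]}

```bash
ls; mkdir -p pics; python3 - <<'E'
from bench import ctrl
import cv2
for n in("side","top"):
    cv2.imwrite(f"pics/{n}0.png",ctrl.get_image(n)); c=ctrl.camera_info(n); print(n,c)
s=ctrl.get_state(); print(s)
E
```

```text
pics
side {'camera_matrix': array([[482.17103486,   0.        , 279.56615625],
       [  0.        , 482.17103486, 209.00203364],
       [  0.        ,   0.        ,   1.        ]]), 'k1': -0.1386110929726511, 'R': array([[ 0.94468345, -0.32712708,  0.02368657],
       [-0.10103327, -0.3589509 , -0.92787204],
       [ 0.31203439,  0.87415223, -0.37214569]]), 't': array([-0.3750236 ,  0.1414602 ,  1.03128543])}
top {'camera_matrix': array([[395.50268563,   0.        , 278.8104595 ],
       [  0.        , 395.50268563, 209.60536491],
       [  0.        ,   0.        ,   1.        ]]), 'k1': -0.04436265104505877, 'R': array([[ 0.0153711 , -0.99978643, -0.0138136 ],
       [-0.99859902, -0.01465032, -0.05084641],
       [ 0.05063318,  0.01457581, -0.99861095]]), 't': array([0.0317309 , 0.39744384, 1.11471479])}
{'time': 0.1, 'joint_positions': array([-1.15291026,  0.32174596, -0.07011191,  1.4515242 ,  0.02257865,
        1.37079533, -0.05692131]), 'qd': array([ 0.00039484, -0.00289115,  0.00022292, -0.00272495,  0.00085577,
        0.00024755,  0.00071638]), 'joint_torque': array([ 2.67871928e-04, -4.92572629e+01, -4.05472554e-01, -3.13397491e+01,
       -6.40022568e-02,  3.94211872e-02,  5.30701482e-05]), 'position': array([0.25521898, 0.59727473, 0.22158744]), 'tool_rot': array([-1.54916054,  0.3170124 , -0.31657495]), 'ft_force': array([ 0.51137442, -0.57520353,  0.24984159]), 'torque': array([ 0.00426745, -0.02702693, -0.00311063]), 'grip_width': 0.9974210811303603}
```

View pics/side0.png

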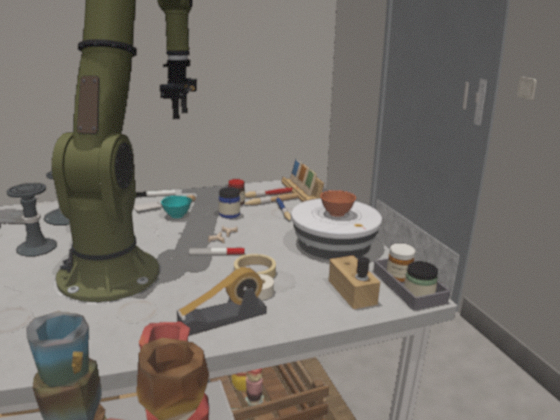

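View pics/top0.png

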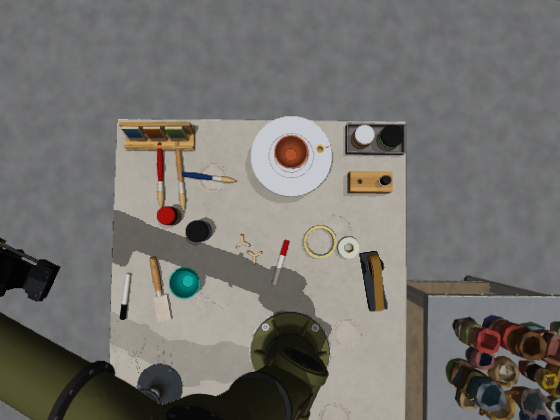

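Pin candidates are the black knob on the wooden block at top (385,181) / side (362,267), the black lid in the tray at top (391,136), and the cobalt jar lid at top (198,231). The bowls are terracotta at top (291,151) and teal at (185,283). I'll check the choice in close crops.

```bash
python3 - <<'E'
import cv2,numpy as np
t=cv2.imread("pics/top0.png");s=cv2.imread("pics/side0.png")
a=cv2.resize(t[110:210,240:420],None,fx=4.4,fy=4.4,interpolation=cv2.INTER_CUBIC)
cv2.imwrite("pics/topc.png",a)
b=cv2.resize(s[180:320,280:460],None,fx=4.2,fy=4.2,interpolation=cv2.INTER_CUBIC)
cv2.imwrite("pics/sidec.png",b)
E
```

```text
(no output)
```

View pics/topc.png

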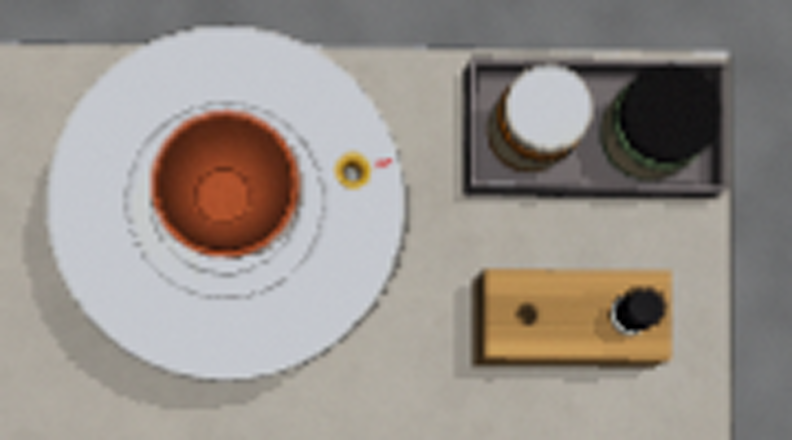

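View pics/sidec.png

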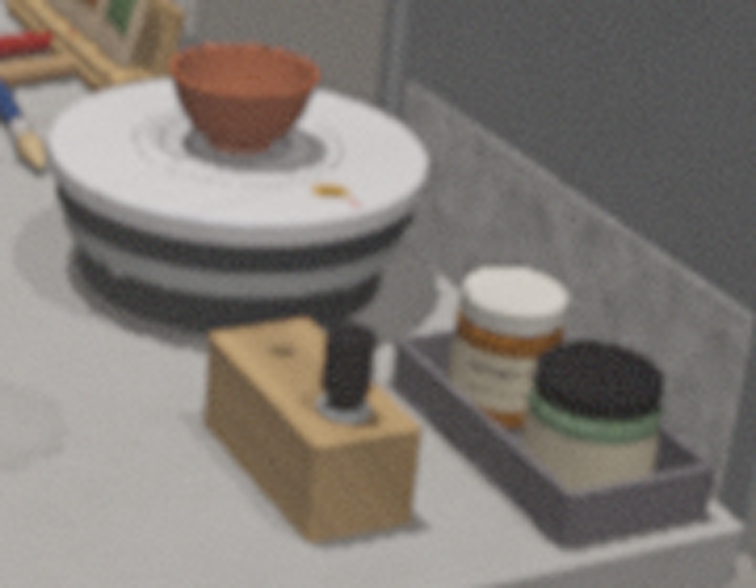

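Crops: the pin is the black knob with a steel collar on the wooden block (top knob ≈ (385.5,179.5); side ≈ (363,266)). The brass bush with its red line is at top ≈ (319.6,148.3).

```bash
cat > h.py <<'E'
import numpy as np,cv2
from bench import ctrl
from scipy.spatial.transform import Rotation as Rn
def cam(n):
    c=ctrl.camera_info(n); return c["camera_matrix"],c["k1"],np.array(c["R"]),np.array(c["t"])
def proj(n,X):
    K,k,R,t=cam(n); return cv2.projectPoints(np.atleast_2d(np.asarray(X,float)),cv2.Rodrigues(R)[0],t,K,np.array([k,0,0,0.]))[0][:,0]
def ray(n,px):
    K,k,R,t=cam(n); u=cv2.undistortPoints(np.array([[px]],float),K,np.array([k,0,0,0.]))[0,0]
    return -R.T@t, R.T@np.array([u[0],u[1],1])
def onz(n,px,z):
    o,d=ray(n,px); return o+d*(z-o[2])/d[2]
def tri(p1,p2):
    o1,d1=ray("side",p1);o2,d2=ray("top",p2)
    s=np.linalg.lstsq(np.c_[d1,-d2],o2-o1,rcond=None)[0]
    a=o1+d1*s[0];b=o2+d2*s[1];return (a+b)/2,np.linalg.norm(a-b)
def cr(x,y,f,x0,y0): return ((x+.5)/f-.5+x0,(y+.5)/f-.5+y0)
E
python3 - <<'E'
from h import *
t=cv2.imread("pics/top0.png").astype(int)
def T(x,y):return cr(x,y,4.4,240,110)
def S(x,y):return cr(x,y,4.2,280,180)
print("knobtop",onz("top",T(643,307),.094)," side knob",tri(S(348,366),T(636,312)))
kt=tri(S(351,333),T(643,307));print("tri knobtop",kt)
print("collar side z.054", onz("side",S(346,407),.055))
b=onz("top",T(352,170),.08);print("bush",b, tri(S(330,190),T(352,170)))
# wheel
g=t.astype(np.uint8); hsv=cv2.cvtColor(g,cv2.COLOR_BGR2HSV)
m=((hsv[...,1]<25)&(hsv[...,2]>185)).astype(np.uint8); m[:,:245]=0;m[:,335:]=0;m[:112]=0;m[200:]=0
cs,_=cv2.findContours(m,0,cv2.CHAIN_APPROX_NONE);c=max(cs,key=cv2.contourArea);e=cv2.fitEllipse(c);print(e)
w=onz("top",e[0],.08);print("wheel",w, np.hypot(*(b-w)[:2]))
from scipy.optimize import least_squares
P=np.array([onz("top",p,.08)[:2] for p in c[:,0]]);
r=least_squares(lambda q:np.hypot(P[:,0]-q[0],P[:,1]-q[1])-q[2],[w[0],w[1],.11],loss='soft_l1',f_scale=.002);print(r.x)
print("bush rel",b[:2]-r.x[:2],np.hypot(*(b[:2]-r.x[:2])))
print("block corners",[onz("top",T(*p),.052).round(3) for p in((485,270),(671,270),(671,358),(485,362),(527,314))])
print("bowl rim",onz("top",T(226,184),.126))
print("tool",Rn.from_rotvec(ctrl.get_state()["tool_rot"]).as_matrix().round(3))
print("traylid",onz("top",T(670,112),.07),onz("top",T(550,107),.07))
E
```

```text
knobtop [ 0.47677245 -0.24487559  0.094     ]  side knob (array([ 0.47861785, -0.24691196,  0.07374578]), np.float64(0.005062375560136635))
tri knobtop (array([ 0.47907919, -0.24661216,  0.09091274]), np.float64(0.00413939404538417))
collar side z.054 [ 0.47952385 -0.25227353  0.055     ]
bush [ 0.56022542 -0.0705287   0.08      ] (array([ 0.56188911, -0.07126827,  0.07893687]), np.float64(0.0030820087153713856))
((290.78546142578125, 155.6624755859375), (78.46229553222656, 79.6952133178711), 81.6562728881836)
wheel [0.5390351  0.00672316 0.08      ] 0.08010542090114561
[0.53974896 0.00686414 0.10682005]
bush rel [ 0.02047646 -0.07739283] 0.08005582821659499
block corners [array([ 0.504, -0.157,  0.052]), array([ 0.506, -0.273,  0.052]), array([ 0.451, -0.273,  0.052]), array([ 0.446, -0.157,  0.052]), array([ 0.477, -0.183,  0.052])]
bowl rim [0.5413432  0.00701402 0.126     ]
tool [[ 0.92  -0.001  0.393]
 [-0.393 -0.002  0.92 ]
 [ 0.    -1.    -0.002]]
traylid [ 0.60163259 -0.26797319  0.07      ] [ 0.60355282 -0.1935604   0.07      ]
```

```bash
cat >> h.py <<'E'
def plan(p1,n=10,dyaw=0.0,p0=None,R0=None,nd=1):
    """rows from measured pose to p1 linear; dyaw about tool y total"""
    s=ctrl.get_state()
    p0=s["position"] if p0 is None else np.array(p0)
    R=Rn.from_rotvec(s["tool_rot"]).as_matrix() if R0 is None else R0
    d=(np.array(p1)-p0)/n; out=[]
    for i in range(n):
        out.append((R.T@d).round(5)*1000); R=R@Rn.from_rotvec([0,dyaw/n,0]).as_matrix()
    print([[round(float(v),nd) for v in o] for o in out], "yaw/row",dyaw/n)
    return R
def st():
    s=ctrl.get_state();R=Rn.from_rotvec(s["tool_rot"]).as_matrix()
    print("t%.2f"%s["time"],"p",s["position"].round(4),"z az",np.degrees(np.arctan2(R[1,2],R[0,2])).round(1),"down",R[:,1].round(3),"F",s["ft_force"].round(2),"M",s["torque"].round(2),"g",round(s["grip_width"],3))
E
python3 - <<'E'
from h import *
R=plan([.5,.22,.23],12,.9)
plan([.478,-.246,.17],12,0,[.5,.22,.23],R)
E
```

```text
[[31.1, -0.7, -20.9], [32.6, -0.7, -18.5], [33.9, -0.7, -16.0], [35.0, -0.7, -13.4], [35.9, -0.7, -10.8], [36.6, -0.7, -8.1], [37.1, -0.7, -5.3], [37.4, -0.7, -2.5], [37.5, -0.7, 0.3], [37.4, -0.7, 3.1], [37.0, -0.7, 5.9], [36.5, -0.7, 8.7]] yaw/row 0.075
[[37.0, 5.1, -12.0], [37.0, 5.1, -12.0], [37.0, 5.1, -12.0], [37.0, 5.1, -12.0], [37.0, 5.1, -12.0], [37.0, 5.1, -12.0], [37.0, 5.1, -12.0], [37.0, 5.1, -12.0], [37.0, 5.1, -12.0], [37.0, 5.1, -12.0], [37.0, 5.1, -12.0], [37.0, 5.1, -12.0]] yaw/row 0.0
```

Call:
play_rows(
  translation=[
    [31,-1,-21],
    [33,-1,-18],
    [34,-1,-16],
    [35,-1,-13],
    [36,-1,-11],
    [37,-1,-8],
    [37,-1,-5],
    [37,-1,-2],
    [37,-1,0],
    [37,-1,3],
  ],
  turn=[
    [0,0.075,0],
    [0,0.075,0],
    [0,0.075,0],
    [0,0.075,0],
    [0,0.075,0],
    [0,0.075,0],
    [0,0.075,0],
    [0,0.075,0],
    [0,0.075,0],
    [0,0.075,0],
  ],
  fingers=[0.3,0.3,0.3,0.3,0.3,0.3,0.3,0.3,0.3,0.3],
  grip_force=30,
)

```text
time: 0.93
position: [0.4604, 0.2828, 0.2323]
tool_rot: [-1.377, 0.9, -0.899]
ft_force: [1.2, 0.7, 1.3]
grip_width: 0.652
```

```bash
python3 - <<'E'
from h import *
st();plan([.478,-.246,.17],15,.15)
E
```

```text
t0.93 p [0.4604 0.2828 0.2323] z az 23.7 down [-0. -0. -1.] F [1.19 0.69 1.26] M [-0.04 -0.01 -0.03] g 0.652
[[32.8, 4.2, -13.1], [32.9, 4.2, -12.8], [33.0, 4.2, -12.4], [33.1, 4.2, -12.1], [33.3, 4.2, -11.8], [33.4, 4.2, -11.4], [33.5, 4.2, -11.1], [33.6, 4.2, -10.8], [33.7, 4.2, -10.4], [33.8, 4.2, -10.1], [33.9, 4.2, -9.8], [34.0, 4.2, -9.4], [34.1, 4.2, -9.1], [34.2, 4.2, -8.7], [34.3, 4.2, -8.4]] yaw/row 0.01
```

Call:
play_rows(
  translation=[
    [33,4,-13],
    [33,4,-13],
    [33,4,-12],
    [33,4,-12],
    [33,4,-12],
    [33,4,-11],
    [33,4,-11],
    [34,4,-11],
    [34,4,-10],
    [34,4,-10],
  ],
  turn=[
    [0,0.015,0],
    [0,0.015,0],
    [0,0.015,0],
    [0,0.015,0],
    [0,0.015,0],
    [0,0.015,0],
    [0,0.015,0],
    [0,0.015,0],
    [0,0.015,0],
    [0,0.015,0],
  ],
  fingers=[0.3,0.3,0.3,0.3,0.3,0.3,0.3,0.3,0.3,0.3],
)

```text
time: 1.77
position: [0.4654, -0.0693, 0.1922]
tool_rot: [-1.323, 1.011, -1.01]
ft_force: [0.3, -0.1, -0.4]
grip_width: 0.65
```

```bash
python3 - <<'E'
from h import *
st();plan([.478,-.246,.14],8,0)
E
```

```text
t1.77 p [ 0.4654 -0.0693  0.1922] z az 15.3 down [ 0.  0. -1.] F [ 0.26 -0.14 -0.38] M [-0.04 -0.01  0.01] g 0.65
[[21.7, 6.5, -4.3], [21.7, 6.5, -4.3], [21.7, 6.5, -4.3], [21.7, 6.5, -4.3], [21.7, 6.5, -4.3], [21.7, 6.5, -4.3], [21.7, 6.5, -4.3], [21.7, 6.5, -4.3]] yaw/row 0.0
```

Call:
play_rows(
  translation=[
    [22,6,-4],
    [22,6,-4],
    [22,6,-4],
    [22,6,-4],
    [22,6,-4],
    [22,6,-4],
    [22,6,-4],
    [19,6,-4],
    [0,0,0],
    [0,0,0],
  ],
  turn=[
    [0,0,0],
    [0,0,0],
    [0,0,0],
    [0,0,0],
    [0,0,0],
    [0,0,0],
    [0,0,0],
    [0,0,0],
    [0,0,0],
    [0,0,0],
  ],
  fingers=[0.3,0.3,0.3,0.3,0.3,0.3,0.3,0.3,0.3,0.3],
)

```text
time: 2.6
position: [0.4798, -0.2438, 0.1439]
tool_rot: [-1.324, 1.014, -1.011]
ft_force: [-0.7, 0.1, -0.7]
grip_width: 0.649
```

```bash
python3 - <<'E'
from h import *
st();plan([.478,-.246,.14],1,0)
i=ctrl.get_image("side");cv2.imwrite("pics/s1.png",i);j=ctrl.get_image("top");cv2.imwrite("pics/t1.png",j)
p=ctrl.get_state()["position"];print(proj("side",[p]),proj("top",[p]))
a=cv2.resize(i[190:310,290:430],None,fx=4,fy=4,interpolation=cv2.INTER_CUBIC)
b=cv2.resize(j[130:230,330:430],None,fx=4,fy=4,interpolation=cv2.INTER_CUBIC)
c=np.zeros((480,960,3),np.uint8);c[:480,:560]=a;c[:400,560:]=b
cv2.imwrite("pics/c1.png",cv2.resize(c,(800,400)))
E
```

```text
t2.60 p [ 0.4798 -0.2438  0.1439] z az 15.1 down [-0.002 -0.    -1.   ] F [-0.66  0.1  -0.73] M [-0.04  0.04  0.04] g 0.649
[[1.7, 3.9, -2.3]] yaw/row 0.0
[[364.28862519 232.95460661]] [[389.66765657 175.23176295]]
```

View pics/c1.png

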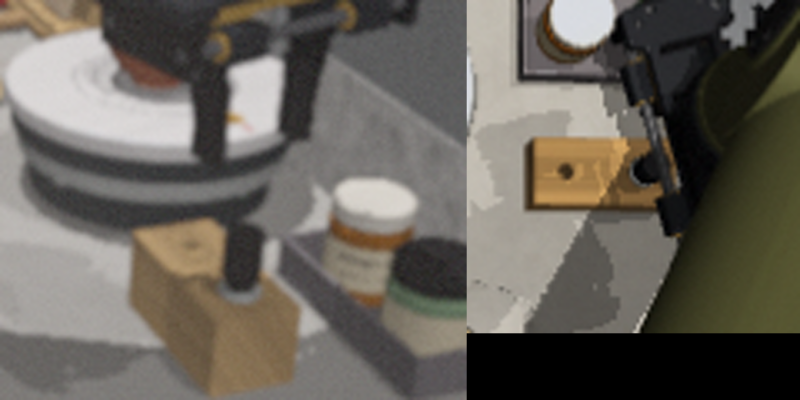

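The picture shows the open fingers straddling above the knob: tips at side ≈ (352,238)/(380,231), knob at ≈ (363,266). They are aligned within about 3 mm, so I go down and grasp.

Call:
play_rows(
  translation=[
    [1,8,-1],
    [1,12,-1],
    [0,12,0],
    [0,12,0],
    [0,12,0],
    [0,12,0],
    [0,9,0],
    [0,3,0],
    [0,0,0],
    [0,0,0],
  ],
  turn=[
    [0,0,0],
    [0,0,0],
    [0,0,0],
    [0,0,0],
    [0,0,0],
    [0,0,0],
    [0,0,0],
    [0,0,0],
    [0,0,0],
    [0,0,0],
  ],
  fingers=[0.3,0.3,0.3,0.3,0.3,0.3,0.3,0.3,0.3,0.3],
)

```text
time: 3.53
position: [0.4795, -0.2457, 0.0646]
tool_rot: [-1.324, 1.01, -1.011]
ft_force: [0.1, 0.4, 0.7]
grip_width: 0.651
```

```bash
python3 - <<'E'
from h import *
st();
i=ctrl.get_image("side")
a=cv2.resize(i[190:310,290:430],None,fx=5,fy=5,interpolation=cv2.INTER_CUBIC)
cv2.imwrite("pics/c2.png",a)
E
```

```text
t3.53 p [ 0.4795 -0.2457  0.0646] z az 15.3 down [ 0. -0. -1.] F [0.12 0.41 0.66] M [-0.04  0.07  0.02] g 0.651
```

View pics/c2.png

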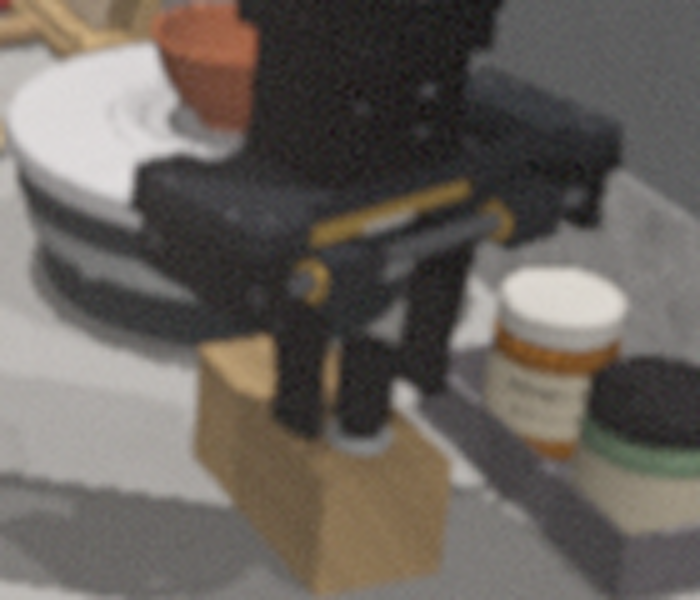

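The knob stands between the fingers (gap left at crop 330, right at 400), so I close.

Call:
play_rows(
  translation=[
    [2,0,0],
    [0,0,0],
    [0,0,0],
    [0,0,0],
    [0,0,0],
    [0,0,0],
    [0,0,0],
    [0,0,0],
    [0,0,0],
    [0,0,0],
  ],
  turn=[
    [0,0,0],
    [0,0,0],
    [0,0,0],
    [0,0,0],
    [0,0,0],
    [0,0,0],
    [0,0,0],
    [0,0,0],
    [0,0,0],
    [0,0,0],
  ],
  fingers=[0.1,0,-0.1,-0.2,-0.3,-0.4,-0.6,-0.8,-1,-1],
  grip_force=30,
)

```text
time: 4.42
position: [0.4797, -0.2474, 0.0645]
tool_rot: [-1.324, 1.011, -1.01]
ft_force: [-0.7, 0.3, 1.0]
grip_width: 0.257
```

```bash
python3 - <<'E'
from h import *
st()
E
```

```text
t4.42 p [ 0.4797 -0.2474  0.0645] z az 15.3 down [-0.  0. -1.] F [-0.75  0.29  1.  ] M [-0.08  0.18  0.03] g 0.257
```

Call:
play_rows(
  translation=[
    [0,0,0],
    [0,-5,0],
    [0,-10,0],
    [0,-12,0],
    [0,-14,0],
    [0,-14,0],
    [0,-14,0],
    [0,-14,0],
    [0,-12,0],
    [0,-5,0],
  ],
  turn=[
    [0,0,0],
    [0,0,0],
    [0,0,0],
    [0,0,0],
    [0,0,0],
    [0,0,0],
    [0,0,0],
    [0,0,0],
    [0,0,0],
    [0,0,0],
  ],
  fingers=[-1,-1,-1,-1,-1,-1,-1,-1,-1,-1],
)

```text
time: 5.25
position: [0.4811, -0.248, 0.1674]
tool_rot: [-1.322, 1.007, -1.013]
ft_force: [0.1, -0.0, -0.3]
grip_width: 0.257
```

```bash
python3 - <<'E'
from h import *
st();plan([.5602,-.0705,.166],9)
i=ctrl.get_image("side")
a=cv2.resize(i[170:310,290:430],None,fx=4,fy=4,interpolation=cv2.INTER_CUBIC)
cv2.imwrite("pics/c3.png",a)
E
```

```text
t5.25 p [ 0.4811 -0.248   0.1674] z az 15.3 down [ 0.004 -0.001 -1.   ] F [ 0.05 -0.03 -0.29] M [-0.1  -0.01 -0.05] g 0.257
[[-16.7, 0.2, 13.7], [-16.7, 0.2, 13.7], [-16.7, 0.2, 13.7], [-16.7, 0.2, 13.7], [-16.7, 0.2, 13.7], [-16.7, 0.2, 13.7], [-16.7, 0.2, 13.7], [-16.7, 0.2, 13.7], [-16.7, 0.2, 13.7]] yaw/row 0.0
```

View pics/c3.png

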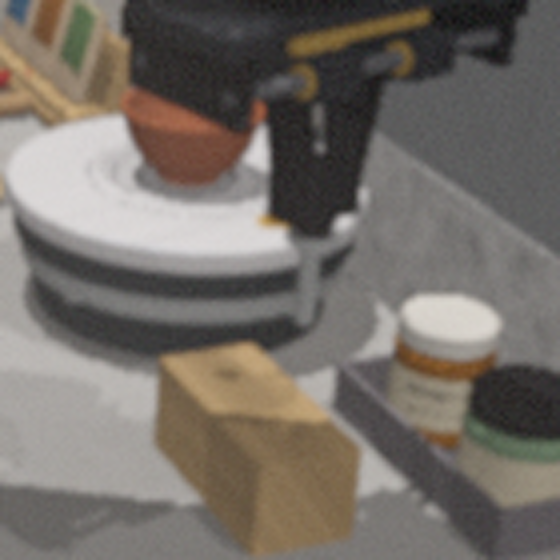

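The pin is out and hangs upright, with the tip at side ≈ (366.4,249.5).

```bash
python3 - <<'E'
from h import *
p=ctrl.get_state()["position"]
t=p-[0,0,.0565];print("pred tip",proj("side",[t]))
for dx,dy,dz in((.005,0,0),(0,.005,0),(0,0,.005)): print(proj("side",[t+[dx,dy,dz]])-proj("side",[t]))
print("bush pred side",proj("side",[[.5602,-.0705,.08]]), "obs",cr(330,190,4.2,280,180))
print("collar top pred",proj("side",[t+[0,0,.048]]))
E
```

```text
pred tip [[364.37851006 250.05148812]]
[[ 2.28652854 -0.34028076]]
[[-1.22984655 -1.11387482]]
[[ 0.24042863 -2.32810937]]
bush pred side [[356.76899331 224.48938057]] obs (358.1904761904762, 224.85714285714286)
collar top pred [[366.70436295 227.28375323]]
```

Call:
play_rows(
  translation=[
    [-8,0,7],
    [-16,0,13],
    [-18,0,15],
    [-20,0,16],
    [-22,0,18],
    [-22,0,18],
    [-20,0,16],
    [-16,0,13],
    [-8,0,7],
    [0,0,0],
  ],
  turn=[
    [0,0,0],
    [0,0,0],
    [0,0,0],
    [0,0,0],
    [0,0,0],
    [0,0,0],
    [0,0,0],
    [0,0,0],
    [0,0,0],
    [0,0,0],
  ],
  fingers=[-1,-1,-1,-1,-1,-1,-1,-1,-1,-1],
)

```text
time: 6.13
position: [0.5594, -0.0664, 0.1634]
tool_rot: [-1.326, 1.008, -1.005]
ft_force: [-0.6, -0.0, -1.2]
grip_width: 0.258
```

```bash
python3 - <<'E'
from h import *
st();plan([.5602,-.0705,.166],1)
i=ctrl.get_image("side");j=ctrl.get_image("top")
cv2.imwrite("pics/s4.png",i)
a=cv2.resize(i[160:260,310:410],None,fx=6,fy=6,interpolation=cv2.INTER_CUBIC)
cv2.imwrite("pics/c4.png",a)
a=cv2.resize(j[100:200,260:400],None,fx=5,fy=5,interpolation=cv2.INTER_CUBIC)
cv2.imwrite("pics/c4t.png",a)
p=ctrl.get_state()["position"];print(proj("side",[p-[0,0,.0565]]))
E
```

```text
t6.13 p [ 0.5594 -0.0664  0.1634] z az 15.6 down [-0.002  0.001 -1.   ] F [-0.62 -0.01 -1.21] M [-0.06  0.05  0.  ] g 0.258
[[4.2, -2.6, -0.3]] yaw/row 0.0
[[357.12400504 213.71967627]]
```

View pics/c4.png

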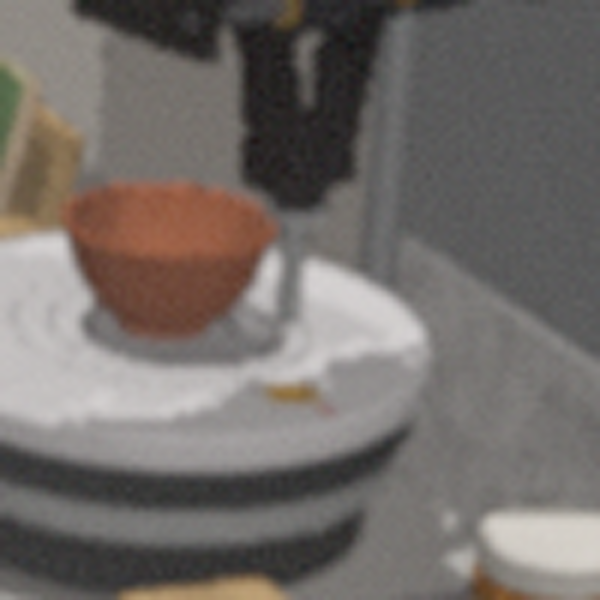

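View pics/c4t.png

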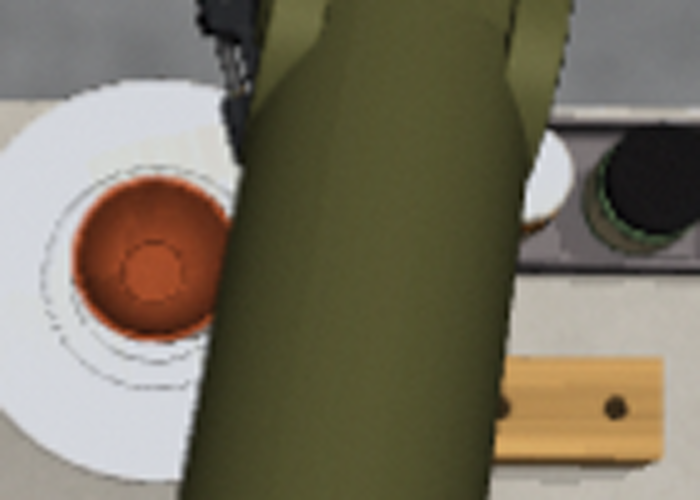

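The side view puts the tip above the bush: tip ≈ (357.8,213.3), bush ≈ (358.1,225.1). The top view of the bush is blocked by the arm, but it shows the empty block hole at ≈ (382.8,181.0). I'll measure the hole-to-bush vector in the top camera.

```bash
python3 - <<'E'
from h import *
h=onz("top",cr(616,407,5,260,100),.052);b=onz("top",cr(352,170,4.4,240,110),.08)
print("hole",h,"bush",b,"vec",b-h,"TCP target",np.array([.4797,-.2474])+(b-h)[:2])
# side: displacement by ray-plane, same camera
ti=cr(289,324,6,310,160);bu=cr(291,393,6,310,160)
p=ctrl.get_state()["position"]
zt=p[2]-.0565
d=onz("side",bu,.08)-onz("side",ti,zt);print("side disp",d,"-> TCP",(p+d)[:2])
# refine bush px in top0 : yellow mask
t=cv2.imread("pics/top0.png");hsv=cv2.cvtColor(t,cv2.COLOR_BGR2HSV)[135:165,305:335]
m=(hsv[...,1]>90)&(hsv[...,0]>15)&(hsv[...,0]<35);ys,xs=np.nonzero(m);print(len(xs),xs.mean()+305,ys.mean()+135,xs.min()+305,xs.max()+305,ys.min()+135,ys.max()+135)
s=cv2.imread("pics/side0.png");hsv=cv2.cvtColor(s,cv2.COLOR_BGR2HSV)[215:235,345:372]
m=(hsv[...,1]>90)&(hsv[...,0]>12)&(hsv[...,0]<35);ys,xs=np.nonzero(m);print(len(xs),xs.mean()+345,ys.mean()+215,xs.min()+345,xs.max()+345,ys.min()+215,ys.max()+215)
E
```

```text
hole [ 0.47771238 -0.24749634  0.052     ] bush [ 0.56022542 -0.0705287   0.08      ] vec [0.08251304 0.17696765 0.028     ] TCP target [ 0.56221304 -0.07043235]
side disp [ 0.00147635 -0.00382582 -0.0274433 ] -> TCP [ 0.55976133 -0.07479536]
41 319.5853658536585 148.2439024390244 316 323 145 152
8 357.875 224.875 355 361 224 225
```

Call:
play_rows(
  translation=[
    [2,0,1],
    [2.6,3,0.7],
    [0,4,0],
    [0,4,0],
    [0,4,0],
    [0,4,0],
    [0,4,0],
    [0,3,0],
    [0,2,0],
    [0,0,0],
  ],
  turn=[
    [0,0,0],
    [0,0,0],
    [0,0,0],
    [0,0,0],
    [0,0,0],
    [0,0,0],
    [0,0,0],
    [0,0,0],
    [0,0,0],
    [0,0,0],
  ],
  fingers=[-1,-1,-1,-1,-1,-1,-1,-1,-1,-1],
)

```text
time: 7.07
position: [0.5615, -0.0741, 0.136]
tool_rot: [-1.324, 1.011, -1.01]
ft_force: [-0.5, 0.5, -1.3]
grip_width: 0.262
```

```bash
python3 - <<'E'
from h import *
st();plan([.5622,-.0704,.1365],1)
i=ctrl.get_image("side")
a=cv2.resize(i[160:260,310:410],None,fx=6,fy=6,interpolation=cv2.INTER_CUBIC)
cv2.imwrite("pics/c5.png",a)
E
```

```text
t7.07 p [ 0.5615 -0.0741  0.136 ] z az 15.3 down [-0.001 -0.    -1.   ] F [-0.54  0.54 -1.26] M [-0.04  0.02  0.  ] g 0.262
[[-3.4, -0.5, 1.7]] yaw/row 0.0
```

View pics/c5.png

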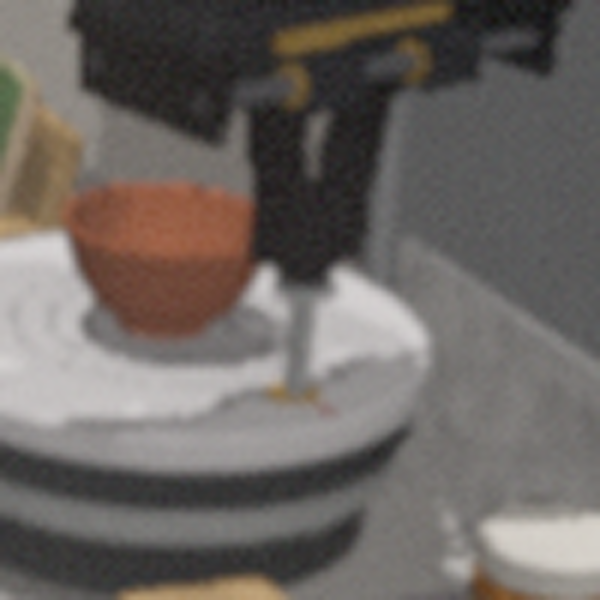

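The tip is just over the mouth, about 1 px right of the bush centre (crop (297,393) against (291,393)). I nudge it and probe down.

Call:
play_rows(
  translation=[
    [-1.3,-1,0.5],
    [-1.2,-1,0.4],
    [0,0,0],
    [0,0,0],
    [0,2,0],
    [0,1,0],
    [0,1,0],
    [0,1,0],
    [0,1,0],
    [0,0,0],
  ],
  turn=[
    [0,0,0],
    [0,0,0],
    [0,0,0],
    [0,0,0],
    [0,0,0],
    [0,0,0],
    [0,0,0],
    [0,0,0],
    [0,0,0],
    [0,0,0],
  ],
  fingers=[-1,-1,-1,-1,-1,-1,-1,-1,-1,-1],
)

```text
time: 7.95
position: [0.5618, -0.0716, 0.1323]
tool_rot: [-1.324, 1.011, -1.01]
ft_force: [-0.3, -0.2, -1.0]
grip_width: 0.252
```

```bash
python3 - <<'E'
from h import *
st()
E
```

```text
t7.95 p [ 0.5618 -0.0716  0.1323] z az 15.3 down [-0.  0. -1.] F [-0.26 -0.22 -1.01] M [-0.1   0.07 -0.03] g 0.252
```

Call:
play_rows(
  translation=[
    [0,1,0],
    [0,1,0],
    [0,1,0],
    [0,0.5,0],
    [0,0.5,0],
    [0,0.5,0],
    [0,0.5,0],
    [0,0,0],
    [0,0,0],
    [0,0,0],
  ],
  turn=[
    [0,0,0],
    [0,0,0],
    [0,0,0],
    [0,0,0],
    [0,0,0],
    [0,0,0],
    [0,0,0],
    [0,0,0],
    [0,0,0],
    [0,0,0],
  ],
  fingers=[-1,-1,-1,-1,-1,-1,-1,-1,-1,-1],
)

```text
time: 8.78
position: [0.5621, -0.0716, 0.1276]
tool_rot: [-1.324, 1.01, -1.01]
ft_force: [-0.2, -0.4, -1.0]
grip_width: 0.256
```

```bash
python3 - <<'E'
from h import *
st()
i=ctrl.get_image("side")
a=cv2.resize(i[160:260,310:410],None,fx=6,fy=6,interpolation=cv2.INTER_CUBIC)
cv2.imwrite("pics/c6.png",a)
E
```

```text
t8.78 p [ 0.5621 -0.0716  0.1276] z az 15.3 down [ 0.  0. -1.] F [-0.17 -0.37 -0.96] M [-0.11 -0.02  0.  ] g 0.256
```

View pics/c6.png

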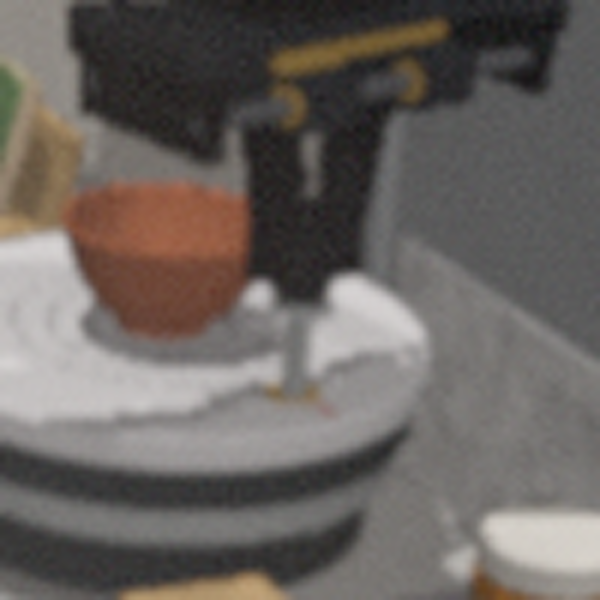

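The shank has gone into the bush without force; the visible length has shortened to crop rows 310–393. I go on down.

Call:
play_rows(
  translation=[
    [0,1,0],
    [0,1,0],
    [0,1,0],
    [0,1,0],
    [0,1,0],
    [0,1,0],
    [0,1,0],
    [0,1,0],
    [0,0,0],
    [0,0,0],
  ],
  turn=[
    [0,0,0],
    [0,0,0],
    [0,0,0],
    [0,0,0],
    [0,0,0],
    [0,0,0],
    [0,0,0],
    [0,0,0],
    [0,0,0],
    [0,0,0],
  ],
  fingers=[-1,-1,-1,-1,-1,-1,-1,-1,-1,-1],
)

```text
time: 9.67
position: [0.5619, -0.0717, 0.1192]
tool_rot: [-1.324, 1.01, -1.01]
ft_force: [0.9, -1.9, -0.5]
grip_width: 0.259
```

```bash
python3 - <<'E'
from h import *
st()
E
```

```text
t9.67 p [ 0.5619 -0.0717  0.1192] z az 15.3 down [-0. -0. -1.] F [ 0.91 -1.91 -0.53] M [-0.43 -0.24  0.  ] g 0.259
```

Call:
play_rows(
  translation=[
    [0.8,1,0],
    [0,1,0],
    [0,1,0],
    [0,1,0],
    [0,1,0],
    [0,1,0],
    [0,1,0],
    [0,1,0],
    [0,0,0],
    [0,0,0],
  ],
  turn=[
    [0,0,0],
    [0,0,0],
    [0,0,0],
    [0,0,0],
    [0,0,0],
    [0,0,0],
    [0,0,0],
    [0,0,0],
    [0,0,0],
    [0,0,0],
  ],
  fingers=[-1,-1,-1,-1,-1,-1,-1,-1,-1,-1],
)

```text
time: 10.5
position: [0.5621, -0.0722, 0.1112]
tool_rot: [-1.324, 1.01, -1.01]
ft_force: [0.0, 0.3, -0.9]
grip_width: 0.254
```

```bash
python3 - <<'E'
from h import *
st()
E
```

```text
t10.50 p [ 0.5621 -0.0722  0.1112] z az 15.3 down [-0.  0. -1.] F [ 0.02  0.29 -0.95] M [-0.11 -0.11  0.02] g 0.254
```

Call:
play_rows(
  translation=[
    [0,0.5,0],
    [0,0.5,0],
    [0,0.5,0],
    [0,0.5,0],
    [0,0.5,0],
    [0,0.5,0],
    [0,0.3,0],
    [0,0.2,0],
    [0,0,0],
    [0,0,0],
  ],
  turn=[
    [0,0,0],
    [0,0,0],
    [0,0,0],
    [0,0,0],
    [0,0,0],
    [0,0,0],
    [0,0,0],
    [0,0,0],
    [0,0,0],
    [0,0,0],
  ],
  fingers=[-1,-1,-1,-1,-1,-1,-1,-1,-1,-1],
)

```text
time: 11.33
position: [0.5624, -0.0723, 0.1084]
tool_rot: [-1.323, 1.01, -1.01]
ft_force: [-1.8, 0.5, 4.7]
grip_width: 0.254
```

```bash
python3 - <<'E'
from h import *
st()
i=ctrl.get_image("side")
a=cv2.resize(i[160:260,310:410],None,fx=6,fy=6,interpolation=cv2.INTER_CUBIC)
cv2.imwrite("pics/c7.png",a)
E
```

```text
t11.33 p [ 0.5624 -0.0723  0.1084] z az 15.3 down [ 0.  0. -1.] F [-1.82  0.45  4.72] M [-0.04  0.42  0.02] g 0.254
```

View pics/c7.png

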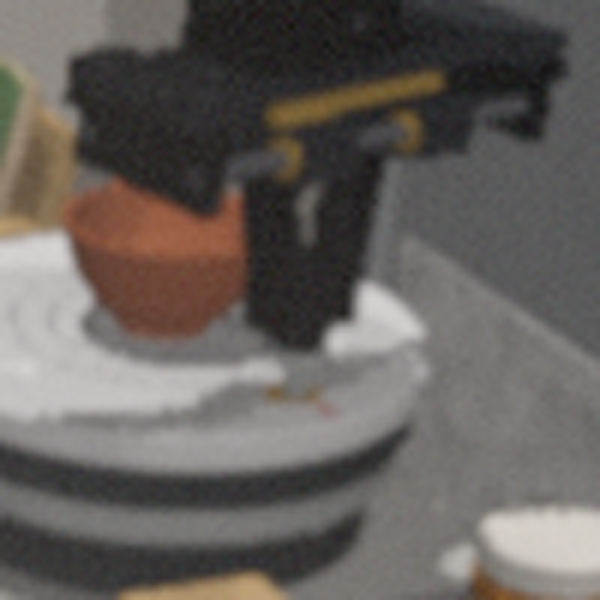

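The tip met the plate at TCP z 0.1084, where I expected it (28 mm below the mouth), with Fz ≈ 5 N. I now turn the wheel clockwise along an 80 mm arc, turning the tool with it, in small steps.

Call:
play_rows(
  translation=[
    [0,0.2,-0.3],
    [0,0,-0.6],
    [0,0,-0.6],
    [0,0,-0.6],
    [0,0,-0.6],
    [0,0,-0.6],
    [0,0,-0.6],
    [0,0,-0.6],
    [0,0,-0.6],
    [0,0,-0.3],
  ],
  turn=[
    [0,0.004,0],
    [0,0.0075,0],
    [0,0.0075,0],
    [0,0.0075,0],
    [0,0.0075,0],
    [0,0.0075,0],
    [0,0.0075,0],
    [0,0.0075,0],
    [0,0.0075,0],
    [0,0.0035,0],
  ],
  fingers=[-1,-1,-1,-1,-1,-1,-1,-1,-1,-1],
)

```text
time: 12.22
position: [0.5576, -0.0735, 0.1083]
tool_rot: [-1.295, 1.06, -1.062]
ft_force: [2.5, 0.6, 5.9]
grip_width: 0.259
```

```bash
cat >> h.py <<'E'
def pol(C=(.5417,.005)):
    s=ctrl.get_state();st();v=s["position"][:2]-np.array(C);a=np.arctan2(v[1],v[0]);F=s["ft_force"]
    print("ang %.2f r %.4f Frad %.2f Ftan(ccw) %.2f Fz %.2f"%(np.degrees(a),np.hypot(*v),F[0]*np.cos(a)+F[1]*np.sin(a),-F[0]*np.sin(a)+F[1]*np.cos(a),F[2]))
E
python3 -c "
from h import *
pol()"
```

```text
t12.22 p [ 0.5576 -0.0735  0.1083] z az 11.4 down [ 0.002  0.    -1.   ] F [2.46 0.56 5.91] M [ 0.19 -0.88  0.01] g 0.259
ang -78.55 r 0.0801 Frad -0.06 Ftan(ccw) 2.52 Fz 5.91
```

Call:
play_rows(
  translation=[
    [0,0,-0.7],
    [0,0,-0.7],
    [0,0,-0.7],
    [0,0,-0.7],
    [0,0,-0.7],
    [0,0,-0.7],
    [0,0,-0.7],
    [0,0,-0.7],
    [0,0,-0.7],
    [0,0,-0.3],
  ],
  turn=[
    [0,0.00875,0],
    [0,0.00875,0],
    [0,0.00875,0],
    [0,0.00875,0],
    [0,0.00875,0],
    [0,0.00875,0],
    [0,0.00875,0],
    [0,0.00875,0],
    [0,0.00875,0],
    [0,0.004,0],
  ],
  fingers=[-1,-1,-1,-1,-1,-1,-1,-1,-1,-1],
)

```text
time: 13.05
position: [0.5511, -0.0746, 0.1084]
tool_rot: [-1.26, 1.122, -1.124]
ft_force: [3.5, -0.4, 5.5]
grip_width: 0.248
```

```bash
python3 -c "
from h import *
pol()"
```

```text
t13.05 p [ 0.5511 -0.0746  0.1084] z az 6.6 down [ 0.002  0.    -1.   ] F [ 3.48 -0.39  5.48] M [ 0.21 -0.83  0.05] g 0.248
ang -83.27 r 0.0801 Frad 0.79 Ftan(ccw) 3.41 Fz 5.48
```

Call:
play_rows(
  translation=[
    [0,0,-0.7],
    [0,0,-0.7],
    [0,0,-0.7],
    [0,0,-0.7],
    [0,0,-0.7],
    [0,0,-0.7],
    [0,0,-0.7],
    [0,0,-0.7],
    [0,0,-0.7],
    [0,0,-0.3],
  ],
  turn=[
    [0,0.00875,0],
    [0,0.00875,0],
    [0,0.00875,0],
    [0,0.00875,0],
    [0,0.00875,0],
    [0,0.00875,0],
    [0,0.00875,0],
    [0,0.00875,0],
    [0,0.00875,0],
    [0,0.004,0],
  ],
  fingers=[-1,-1,-1,-1,-1,-1,-1,-1,-1,-1],
)

```text
time: 13.88
position: [0.5445, -0.0751, 0.1084]
tool_rot: [-1.223, 1.184, -1.185]
ft_force: [1.9, 0.8, 5.4]
grip_width: 0.254
```

```bash
python3 -c "
from h import *
pol()"
```

```text
t13.88 p [ 0.5445 -0.0751  0.1084] z az 1.9 down [ 0.002  0.    -1.   ] F [1.94 0.85 5.38] M [ 0.17 -0.82 -0.01] g 0.254
ang -87.99 r 0.0802 Frad -0.78 Ftan(ccw) 1.96 Fz 5.38
```

Call:
play_rows(
  translation=[
    [0,0,-0.7],
    [0,0.1,-0.7],
    [0,0,-0.7],
    [0,0,-0.7],
    [0,0,-0.7],
    [0,0,-0.7],
    [0,0,-0.7],
    [0,0,-0.7],
    [0,0,-0.7],
    [0,0,-0.3],
  ],
  turn=[
    [0,0.00875,0],
    [0,0.00875,0],
    [0,0.00875,0],
    [0,0.00875,0],
    [0,0.00875,0],
    [0,0.00875,0],
    [0,0.00875,0],
    [0,0.00875,0],
    [0,0.00875,0],
    [0,0.004,0],
  ],
  fingers=[-1,-1,-1,-1,-1,-1,-1,-1,-1,-1],
)

```text
time: 14.72
position: [0.5381, -0.0751, 0.1084]
tool_rot: [-1.184, 1.244, -1.246]
ft_force: [3.9, 1.1, 5.7]
grip_width: 0.258
```

```bash
python3 -c "
from h import *
pol()"
```

```text
t14.72 p [ 0.5381 -0.0751  0.1084] z az -2.8 down [ 0.002  0.    -1.   ] F [3.93 1.08 5.75] M [ 0.2  -0.82  0.02] g 0.258
ang -92.60 r 0.0802 Frad -1.25 Ftan(ccw) 3.87 Fz 5.75
```

Call:
play_rows(
  translation=[
    [0,0,-0.7],
    [0,0,-0.7],
    [0,0,-0.7],
    [0,0,-0.7],
    [0,0,-0.7],
    [0,0,-0.7],
    [0,0,-0.7],
    [0,0,-0.7],
    [0,0,-0.7],
    [0,0,-0.3],
  ],
  turn=[
    [0,0.00875,0],
    [0,0.00875,0],
    [0,0.00875,0],
    [0,0.00875,0],
    [0,0.00875,0],
    [0,0.00875,0],
    [0,0.00875,0],
    [0,0.00875,0],
    [0,0.00875,0],
    [0,0.004,0],
  ],
  fingers=[-1,-1,-1,-1,-1,-1,-1,-1,-1,-1],
)

```text
time: 15.55
position: [0.5299, -0.0744, 0.1075]
tool_rot: [-1.145, 1.307, -1.305]
ft_force: [0.9, 1.0, 2.8]
grip_width: 0.254
```

```bash
python3 -c "
from h import *
pol()"
```

```text
t15.55 p [ 0.5299 -0.0744  0.1075] z az -7.6 down [-0.002  0.    -1.   ] F [0.88 1.02 2.8 ] M [ 0.3  -0.22 -0.02] g 0.254
ang -98.46 r 0.0803 Frad -1.14 Ftan(ccw) 0.72 Fz 2.80
```

The tip dropped 0.9 mm and the force fell, so it has found a hole. I press a little to see.

Call:
play_rows(
  translation=[
    [0,0.4,0],
    [0,0.4,0],
    [0,0.4,0],
    [0,0.4,0],
    [0,0.4,0],
    [0,0,0],
    [0,0,0],
    [0,0,0],
    [0,0,0],
    [0,0,0],
  ],
  turn=[
    [0,0,0],
    [0,0,0],
    [0,0,0],
    [0,0,0],
    [0,0,0],
    [0,0,0],
    [0,0,0],
    [0,0,0],
    [0,0,0],
    [0,0,0],
  ],
  fingers=[-1,-1,-1,-1,-1,-1,-1,-1,-1,-1],
)

```text
time: 16.38
position: [0.5302, -0.0745, 0.1055]
tool_rot: [-1.145, 1.306, -1.305]
ft_force: [-1.6, 2.6, 2.1]
grip_width: 0.256
```

```bash
python3 -c "
from h import *
pol()"
```

```text
t16.38 p [ 0.5302 -0.0745  0.1055] z az -7.5 down [-0.001  0.    -1.   ] F [-1.63  2.59  2.11] M [ 0.5   0.66 -0.09] g 0.256
ang -98.26 r 0.0803 Frad -2.33 Ftan(ccw) -1.99 Fz 2.11
```

Call:
play_rows(
  translation=[
    [-0.3,0,-0.3],
    [-0.2,0,-0.3],
    [0,0.5,0],
    [0,0.5,0],
    [0,0.5,0],
    [0,0.5,0],
    [0,0.5,0],
    [0,0.5,0],
    [0,0,0],
    [0,0,0],
  ],
  turn=[
    [0,0,0],
    [0,0,0],
    [0,0,0],
    [0,0,0],
    [0,0,0],
    [0,0,0],
    [0,0,0],
    [0,0,0],
    [0,0,0],
    [0,0,0],
  ],
  fingers=[-1,-1,-1,-1,-1,-1,-1,-1,-1,-1],
)

```text
time: 17.22
position: [0.5306, -0.0743, 0.1046]
tool_rot: [-1.143, 1.305, -1.305]
ft_force: [-4.5, 1.8, 14.9]
grip_width: 0.253
```

```bash
python3 -c "
from h import *
pol()"
```

```text
t17.22 p [ 0.5306 -0.0743  0.1046] z az -7.5 down [ 0.001  0.001 -1.   ] F [-4.49  1.83 14.86] M [ 0.39  1.54 -0.02] g 0.253
ang -97.95 r 0.0801 Frad -1.20 Ftan(ccw) -4.70 Fz 14.86
```

Call:
play_rows(
  translation=[
    [0,-1,0],
    [0,-1,-0.4],
    [0,0,-0.4],
    [0,0,-0.4],
    [0,0,-0.3],
    [0,0.5,0],
    [0,0.5,0],
    [0,0.5,0],
    [0,0.5,0],
    [0,0,0],
  ],
  turn=[
    [0,0,0],
    [0,0,0],
    [0,0,0],
    [0,0,0],
    [0,0,0],
    [0,0,0],
    [0,0,0],
    [0,0,0],
    [0,0,0],
    [0,0,0],
  ],
  fingers=[-1,-1,-1,-1,-1,-1,-1,-1,-1,-1],
)

```text
time: 18.05
position: [0.5287, -0.0739, 0.1025]
tool_rot: [-1.144, 1.305, -1.306]
ft_force: [0.9, -0.2, 1.6]
grip_width: 0.253
```

```bash
python3 -c "
from h import *
pol()"
```

```text
t18.05 p [ 0.5287 -0.0739  0.1025] z az -7.5 down [ 0. -0. -1.] F [ 0.93 -0.18  1.57] M [ 0.02 -0.02 -0.  ] g 0.253
ang -99.33 r 0.0800 Frad 0.03 Ftan(ccw) 0.94 Fz 1.57
```

Call:
play_rows(
  translation=[
    [0,0.5,0],
    [0,0.7,0],
    [0,0.8,0],
    [0,0.8,0],
    [0,0.8,0],
    [0,0.8,0],
    [0,0.8,0],
    [0,0.8,0],
    [0,0,0],
    [0,0,0],
  ],
  turn=[
    [0,0,0],
    [0,0,0],
    [0,0,0],
    [0,0,0],
    [0,0,0],
    [0,0,0],
    [0,0,0],
    [0,0,0],
    [0,0,0],
    [0,0,0],
  ],
  fingers=[-1,-1,-1,-1,-1,-1,-1,-1,-1,-1],
)

```text
time: 18.88
position: [0.5285, -0.0738, 0.0964]
tool_rot: [-1.144, 1.306, -1.305]
ft_force: [0.3, 0.3, -0.4]
grip_width: 0.255
```

```bash
python3 -c "
from h import *
pol()"
```

```text
t18.88 p [ 0.5285 -0.0738  0.0964] z az -7.5 down [-0. -0. -1.] F [ 0.34  0.25 -0.4 ] M [ 0.   -0.13 -0.03] g 0.255
ang -99.52 r 0.0799 Frad -0.30 Ftan(ccw) 0.29 Fz -0.40
```

Call:
play_rows(
  translation=[
    [0,0.5,0],
    [0,0.5,0],
    [0,0.5,0],
    [0,0.5,0],
    [0,0.5,0],
    [0,0.5,0],
    [0,0.5,0],
    [0,0.3,0],
    [0,0.3,0],
    [0,0.3,0],
  ],
  turn=[
    [0,0,0],
    [0,0,0],
    [0,0,0],
    [0,0,0],
    [0,0,0],
    [0,0,0],
    [0,0,0],
    [0,0,0],
    [0,0,0],
    [0,0,0],
  ],
  fingers=[-1,-1,-1,-1,-1,-1,-1,-1,-1,-1],
)

```text
time: 19.72
position: [0.5287, -0.0739, 0.0925]
tool_rot: [-1.144, 1.305, -1.305]
ft_force: [-0.6, 1.0, 5.1]
grip_width: 0.255
```

```bash
python3 -c "
from h import *
pol()"
```

```text
t19.72 p [ 0.5287 -0.0739  0.0925] z az -7.5 down [-0.  0. -1.] F [-0.65  0.99  5.14] M [-0.09  0.33  0.  ] g 0.255
ang -99.38 r 0.0799 Frad -0.87 Ftan(ccw) -0.80 Fz 5.14
```

Call:
play_rows(
  translation=[
    [0,0.3,0],
    [0,0.3,0],
    [0,0,0],
    [0,0,0],
    [0,0,0],
    [0,0,0],
    [0,0,0],
    [0,0,0],
    [0,0,0],
    [0,0,0],
  ],
  turn=[
    [0,0,0],
    [0,0,0],
    [0,0,0],
    [0,0,0],
    [0,0,0],
    [0,0,0],
    [0,0,0],
    [0,0,0],
    [0,0,0],
    [0,0,0],
  ],
  fingers=[-1,-1,-1,-1,-1,-1,-1,-1,-1,-1],
)

```text
time: 20.55
position: [0.5288, -0.0739, 0.0925]
tool_rot: [-1.144, 1.305, -1.305]
ft_force: [-1.7, 0.3, 7.4]
grip_width: 0.256
```

```bash
python3 - <<'E'
from h import *
pol()
i=ctrl.get_image("side")
a=cv2.resize(i[160:260,290:390],None,fx=6,fy=6,interpolation=cv2.INTER_CUBIC)
cv2.imwrite("pics/c8.png",a)
E
```

```text
t20.55 p [ 0.5288 -0.0739  0.0925] z az -7.5 down [ 0.  0. -1.] F [-1.7   0.31  7.42] M [-0.02  0.51  0.03] g 0.256
ang -99.28 r 0.0799 Frad -0.03 Ftan(ccw) -1.73 Fz 7.42
```

View pics/c8.png

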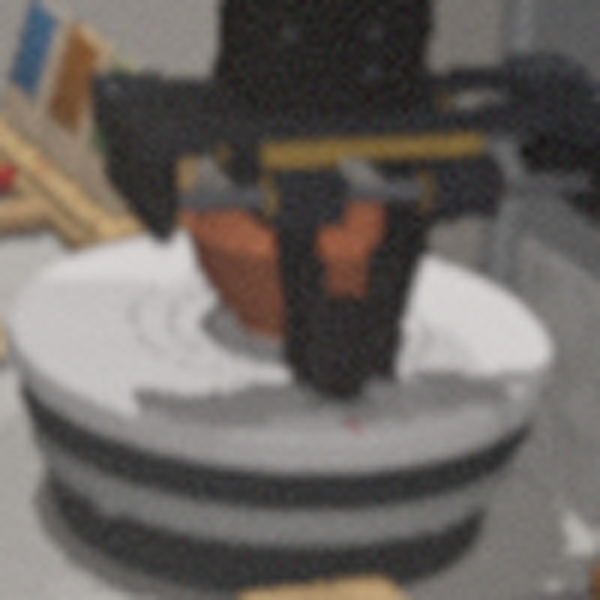

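The pin is down; the red line at crop (352,424) shows the wheel turned with it, and the bowl stands. I release and lift away.

Call:
play_rows(
  translation=[
    [0,-0.5,0],
    [0,0,0],
    [0,0,0],
    [0,0,0],
    [0,0,0],
    [0,0,0],
    [0,0,0],
    [0,0,0],
    [0,0,0],
    [0,0,0],
  ],
  turn=[
    [0,0,0],
    [0,0,0],
    [0,0,0],
    [0,0,0],
    [0,0,0],
    [0,0,0],
    [0,0,0],
    [0,0,0],
    [0,0,0],
    [0,0,0],
  ],
  fingers=[-1,-0.4,-0.3,-0.2,-0.1,0,0,0,0,0],
)

```text
time: 21.43
position: [0.5287, -0.0738, 0.0922]
tool_rot: [-1.144, 1.305, -1.305]
ft_force: [0.5, 0.2, -0.5]
grip_width: 0.493
```

Call:
play_rows(
  translation=[
    [0,-2,0],
    [0,-5,0],
    [0,-8,0],
    [0,-10,0],
    [0,-15,0],
    [0,-20,0],
    [0,-20,0],
    [0,-20,0],
    [0,-15,0],
    [0,-5,0],
  ],
  turn=[
    [0,0,0],
    [0,0,0],
    [0,0,0],
    [0,0,0],
    [0,0,0],
    [0,0,0],
    [0,0,0],
    [0,0,0],
    [0,0,0],
    [0,0,0],
  ],
  fingers=[0,0,0,0,0,0,0,0,0,0],
)

```text
time: 22.27
position: [0.5304, -0.0742, 0.216]
tool_rot: [-1.139, 1.302, -1.307]
ft_force: [0.5, -0.3, -0.2]
grip_width: 0.504
```

```bash
python3 - <<'E'
from h import *
pol()
i=ctrl.get_image("side");cv2.imwrite("pics/s9.png",i)
a=cv2.resize(i[160:260,290:390],None,fx=6,fy=6,interpolation=cv2.INTER_CUBIC)
cv2.imwrite("pics/c9.png",a)
E
```

```text
t22.27 p [ 0.5304 -0.0742  0.216 ] z az -7.5 down [ 0.006  0.001 -1.   ] F [ 0.5  -0.32 -0.25] M [-0.07  0.03  0.01] g 0.504
ang -98.14 r 0.0800 Frad 0.25 Ftan(ccw) 0.54 Fz -0.25
```

View pics/c9.png

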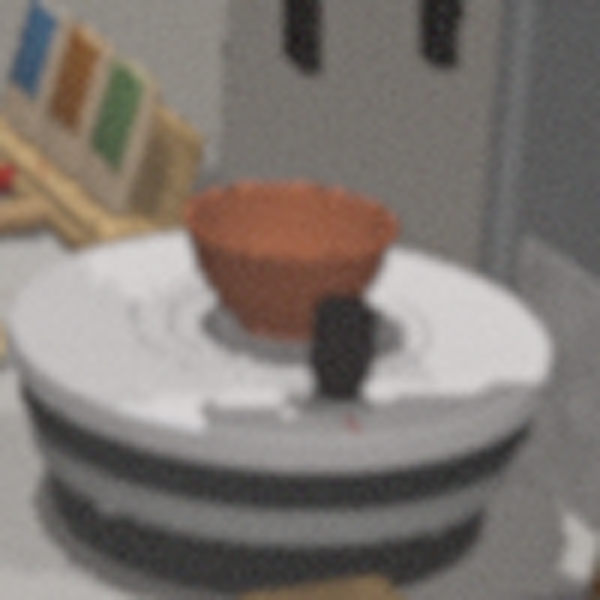

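View pics/s9.png

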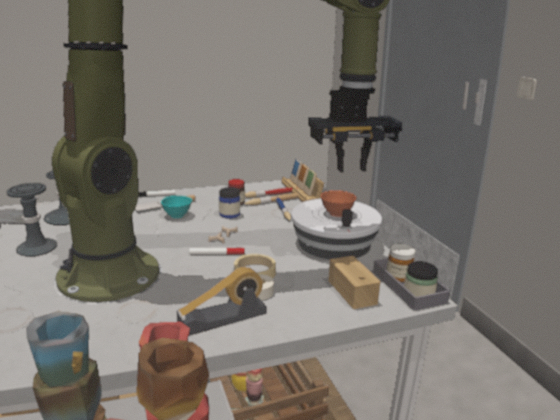

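```bash
python3 - <<'E'
from h import *
b=np.array([.5285-.0022+.001,-.0738+.0018,.08])
P=proj("side",[b,b+[0,0,.042]]);print(P, "in crop",(P-[290,160])*6)
print(ctrl.close_job()); st()
E
```

```text
[[344.32524853 226.35181971]
 [345.70075058 209.36882763]] in crop [[325.95149115 398.11091823]
 [334.20450351 296.21296579]]
the job is handed in; nothing more can be done
None
the job is handed in; nothing more can be done
```

The pin is locked fully home in an index hole, let go and clear of the gripper, and the job is handed in. No verdict is given at hand-in.

- **Getting there:** I took the pin from its block and put it through the guide bush. The tip touched the hidden plate at TCP z 0.1084, close to the 0.1085 I expected. I then turned the wheel about 24° clockwise, pressing with roughly 5–6 N, until the tip dropped.
- **One correction:** The first push caught on the hole's edge at 15 N. I backed off 2 mm, turned about 1 mm further, and the pin then slid in freely. That 15 N was the highest force I read; I only read it at the end of each move. The limit is 50 N.
- **Final checks:**
  - The collar stopped firmly after 16 mm of travel from the plate, as the sizes require (TCP z 0.0925, 7 N).
  - After release, the side picture shows the knob upright on the wheel. Its top is at crop row 297, against 296 predicted for fully home.
  - In that picture the bowl stands in the middle of the wheel and the jars look unmoved.
- **Not checked or disagreeing:** I took no final top picture, because the arm would have blocked it. The two cameras disagreed by 3–5 mm on absolute positions, so I worked from relative measurements and touch.

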